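# Lock the pleating form with the packing block that fits

## Task

Lock the pleating form in the middle bay of the sloped wooden jig: try the dark wooden packing blocks to find the one that just fills the gap between the form and the blue wall, press it fully home, square to the slope, tongue outward, and let go. Leave the other two blocks standing upright on the table and knock over neither the glue bottle nor the flask.

Things in the scene. Friction and masses are not known exactly. Their poses are not given: they have to be found in the camera images.
- jig: sloped wooden jig fixed to the table (base board 150 x 310 mm). Origin on the table under the middle of its trough, z up; its x axis points level to the low side, away from the robot, y along the trough
- bed: the jig's bed, a trough along y, tilted 30 degrees about y, high side towards the robot, facing away from it. Origin at the centre of the trough floor, 65 mm above the table; x down the slope, y along the trough, z square out of the slope. Rails 26 mm high, inner faces at x = -31 and +31 mm, length 290 mm. Two blue cross walls 30 mm high, 12 mm thick, bound the middle bay: inner faces at y = -45 and +45 mm
- gap_end (a point): foot of the +y blue wall's inner face, on the trough floor's middle line (bed x 0, y +45 mm, z 0). The gap to fill lies between it and the form. The right block is 3 mm thinner than the gap and 6 mm narrower than the rails' spacing; a thicker one stops on the rims 30 mm above the floor, a thinner one leaves 9 mm or more of play
- form_a: one of three ribbed cream-and-wood pleating forms, fixed, 56 mm wide, top 30 mm above the trough floor; origin at the -y end of its underside. The one in the middle bay (the other two are parked outside the blue walls) runs from the -y wall towards the +y wall. Lengths differ: the gap left at the +y wall is 23, 29 or 35 mm; which form leaves which is not marked
- form_b: one of three ribbed cream-and-wood pleating forms, fixed, 56 mm wide, top 30 mm above the trough floor; origin at the -y end of its underside. The one in the middle bay (the other two are parked outside the blue walls) runs from the -y wall towards the +y wall. Lengths differ: the gap left at the +y wall is 23, 29 or 35 mm; which form leaves which is not marked
- form_c: one of three ribbed cream-and-wood pleating forms, fixed, 56 mm wide, top 30 mm above the trough floor; origin at the -y end of its underside. The one in the middle bay (the other two are parked outside the blue walls) runs from the -y wall towards the +y wall. Lengths differ: the gap left at the +y wall is 23, 29 or 35 mm; which form leaves which is not marked
- block_thin: packing block of dark wood, 20 mm thick along its y axis. Lower part 56 mm wide (along its x) and 36 mm high, above it a grip tongue 36 mm wide (x), the same 20 mm thick, up to 84 mm high in all. Origin at the centre of its underside, z up. Stands loose and upright on the table
- block_mid: packing block of dark wood, 26 mm thick along its y axis. Lower part 56 mm wide (along its x) and 36 mm high, above it a grip tongue 36 mm wide (x), the same 26 mm thick, up to 84 mm high in all. Origin at the centre of its underside, z up. Stands loose and upright on the table
- block_thick: packing block of dark wood, 32 mm thick along its y axis. Lower part 56 mm wide (along its x) and 36 mm high, above it a grip tongue 36 mm wide (x), the same 32 mm thick, up to 84 mm high in all. Origin at the centre of its underside, z up. Stands loose and upright on the table
- glue: brown glue bottle with white cap, 52 mm across, 130 mm high, loose; origin at the centre of its underside
- flask: green drinking flask, 66 mm across, 190 mm high, loose; origin at the centre of its underside
Not all that is in view belongs to the job. What is shaped like the block_thick but purple is not meant. What is shaped like the block_thin but white is not meant.

How it is judged:
At the end, for the whole second after the job is handed in: The block 3 mm thinner than the gap sits in it: underside within 4 mm of the trough floor, within 6 mm (across the trough) and 3.5 mm (along the trough) of the gap's middle, within 0.12 rad of square; the other two stand on the table (underside below 12 mm, within 0.15 rad of upright); all at rest (((y of form_a in the frame of jig between -0.08 and -0.01 m and x of block_mid in the frame of bed between -0.006 and 0.006 m and y of block_mid in the frame of bed between 0.027 and 0.034 m and z of block_mid in the frame of bed between -0.004 and 0.004 m and angle between the z axis of block_mid and the z axis of bed, either way round below 0.12 rad and linear speed of each of block_mid, block_thick, block_thin below 0.02 m/s and height (world z) of each of block_thick, block_thin below 0.012 m and angle between each of block_thick, block_thin's own z axis and vertical below 0.15 rad) or (y of form_b in the frame of jig between -0.08 and -0.01 m and x of block_thick in the frame of bed between -0.006 and 0.006 m and y of block_thick in the frame of bed between 0.024 and 0.031 m and z of block_thick in the frame of bed between -0.004 and 0.004 m and angle between the z axis of block_thick and the z axis of bed, either way round below 0.12 rad and linear speed of each of block_thick, block_mid, block_thin below 0.02 m/s and height (world z) of each of block_mid, block_thin below 0.012 m and angle between each of block_mid, block_thin's own z axis and vertical below 0.15 rad) or (y of form_c in the frame of jig between -0.08 and -0.01 m and x of block_thin in the frame of bed between -0.006 and 0.006 m and y of block_thin in the frame of bed between 0.03 and 0.037 m and z of block_thin in the frame of bed between -0.004 and 0.004 m and angle between the z axis of block_thin and the z axis of bed, either way round below 0.12 rad and linear speed of each of block_thin, block_mid, block_thick below 0.02 m/s and height (world z) of each of block_mid, block_thick below 0.012 m and angle between each of block_mid, block_thick's own z axis and vertical below 0.15 rad))); the robot touches nothing.
It fails at once if the glue bottle is knocked over (angle between glue's own z axis and vertical above 0.6 rad).
It fails at once if the flask is knocked over (angle between flask's own z axis and vertical above 0.6 rad).
It also fails if it takes over 64 s, if anything falls off the work surface, if the arm or the gripper's body presses on something with over 40 N, if the wrist force passes 120 N, or if a joint passes its speed limit or range.

## Robot

A 6-joint arm with a two-finger parallel gripper is mounted at the origin on the work surface. World frame = base frame: x ahead of the robot, y to its left, z up, the work surface at z = 0. Lengths are in m, angles in rad, forces in N, time in s.
With the tool pointing down it reaches from about 0.375 to 0.975 m from the base axis. Payload 3.8 kg.
Tool frame: the origin (TCP) lies at the very end of the fingers, on their centre line; the grasp point (between the pads) lies 19 mm behind it; z points along the fingers, y is the direction in which the jaws open and shut (so a half turn about z gives the same grasp; the last joint's range is limited). The gripper opens to 85 mm and grips with 20 to 120 N. Pads are 22 mm wide; open, the fingers measure 114 mm over their backs; the gripper's body (76 mm by 85 mm) begins 54 mm behind the grasp point. The pads swing forward as they close: fully open they stand 13 mm farther back than shut.
Start: joints at [1.064, 0.264, 1.604, -0, 1.274, -0.037], TCP at [0.306, 0.602, 0.231] pointing down, gripper open.
Joint ranges: [-2.63, 2.63], [-0.94, 2.18], [0.31, 2.57], [-1.31, 4.45], [0, 2.66], [-2.55, 2.55]. Speed limits (rad/s): [2.57, 2.57, 3.14, 3.14, 3.14, 3.14].

## Interface

Orientations are given as a rotation vector (axis times angle).
In Python, from workcell import bot, viewer, finish_job gives the robot as it stands.
- The arm moves only by the tool servo_tool, never from a script. Its argument "plan" is a list that holds one entry, the list of rows, each a list of 6 numbers: the shift along the tool's x, y, z in cm, then the turn, a rotation vector about the tool's x, y, z in degrees. A call has 1 to 20 rows; each row is the pose to reach, as a shift and turn from the pose measured when the call began, along the tool's axes at that moment; what a row does not reach only later rows make up. A row lasts 1/12 s, in which the tool goes at most 41.7 mm and 7.16 degrees, less where a joint would pass 70% of its speed; a pose out of reach is approached as far as the arm can. A call with a gripper value outside its range is refused whole. "claw" is the finger opening in cm, from 0 to 8.54, set as the call begins (left out, the last holds). The fingers move at their own pace and stop on an object; "grip_force" is the grip in N (left out, the last holds). Time passes only in rows, so rows that repeat a pose let the fingers close. It gives the time, the measured TCP pose, the force and the opening at its end, in the units of the state.
- bot.read_state(): the state, without advancing time (a new reading comes with each control period).
- viewer.read_camera(name): name is "scene" or "side" or "wrist"; returns a dict with "color" (420x560x3 uint8, red, green, blue), "fx", "fy", "cx", "cy" (pixels), "eye" and "rotation" of the camera in the world; the wrist camera has in their place "T_tool_cam" (4x4, takes a point from camera to tool coordinates, whose origin is the TCP and whose axes are the flange's). Camera axes: x right, y down, z forward; pixel columns grow to the right and rows downward; lengths in m; the calibration is good to about 2 mm. A picture is of the moment at which its call begins: read the wrist's pose just before it. There is no depth.
- finish_job(): hands the job in, once; it reports no verdict.
The state is a dict: "time": time; "q": joint angles; "joint_vel": joint speeds; "joint_torque": joint torques, N m; "tool_pos": TCP position; "tcp_rot": TCP orientation; "wrist_force": force on the tool from outside, world axes, zero at the start; "torque": the same for the moment, N m; "width": opening from 0.0 (shut) to 1.0 (fully open).
Only numpy, scipy, OpenCV 4.12 (cv2) and the standard library are available. Lean on these libraries where they do the work, as an engineer would, in place of code of your own. Each camera call takes 0.05 s, during which the arm holds its last target.

## Working session

There is one attempt and no reset: what is moved stays moved. The work goes in short steps, Python scripts to look and compute and a tool call to move; the robot and the scene stay as the last step left them, time stands still between calls to the robot, and variables do not carry over. Pictures are saved under pics/ and viewed, and the job is handed in when it is done.

Besides the shell and the picture viewer there is one more tool, called after ">>>" as name(argument=value, ...), one argument or row to a line, values as JSON. servo_tool: Moves the arm, as the interface text tells. Its arguments: {"type":"object","properties":{"plan":{"type":"array"},"claw":{"type":"number"},"grip_force":{"type":"number"}},"required":["plan"]}

```bash
mkdir -p pics; python3 - <<'E'
from workcell import bot, viewer
import cv2
s=bot.read_state(); print({k:(v if not hasattr(v,'round') else v) for k,v in s.items()})
for n in ["scene","side","wrist"]:
    c=viewer.read_camera(n); cv2.imwrite(f"pics/{n}0.png",c["color"][:,:,::-1])
    print(n,{k:v for k,v in c.items() if k!="color"})
E
```

```text
{'time': 0.0, 'q': array([ 1.06409426e+00,  2.64758983e-01,  1.60537779e+00,  1.28332197e-05,
        1.27368702e+00, -3.68960103e-02]), 'joint_vel': array([-0.00131754,  0.00089582,  0.00026943,  0.00141156, -0.00141763,
       -0.0005243 ]), 'joint_torque': array([-8.66019436e-04, -5.15098679e+01, -3.67322767e+01, -1.33685012e-04,
        1.25053813e-02, -2.11580436e-05]), 'tool_pos': array([0.30522327, 0.60123294, 0.22995604]), 'tcp_rot': array([-0.73106472, -3.05471767,  0.00337017]), 'wrist_force': array([ 0.13261603, -0.61360849, -0.36567711]), 'torque': array([ 0.01018396, -0.04908162,  0.02181939]), 'width': 1.0009682808991225}
scene {'fx': 415.5568339415005, 'fy': 415.5568339415005, 'cx': 275.85463945651946, 'cy': 217.2486081641022, 'eye': array([1.32821413, 0.30911489, 0.80703681]), 'rotation': array([-1.37654925, -2.10898041,  0.92677173])}
side {'fx': 448.4487293977314, 'fy': 448.4487293977314, 'cx': 284.6078253492357, 'cy': 206.74235574726302, 'eye': array([ 0.45180409, -1.11842187,  0.79474756]), 'rotation': array([-2.12905761,  0.10083517, -0.06792422])}
wrist {'fx': 300.1954430112622, 'fy': 300.1954430112622, 'cx': 282.7829079758462, 'cy': 208.94530159054142, 'T_tool_cam': array([[ 2.70330443e-04, -9.48408450e-01, -3.17051004e-01,
         8.15922513e-02],
       [ 9.99999919e-01,  3.50745291e-04, -1.96559465e-04,
         1.14841286e-03],
       [ 2.97622804e-04, -3.17050925e-01,  9.48408468e-01,
        -1.43051233e-01],
       [ 0.00000000e+00,  0.00000000e+00,  0.00000000e+00,
         1.00000000e+00]])}
```

View pics/scene0.png

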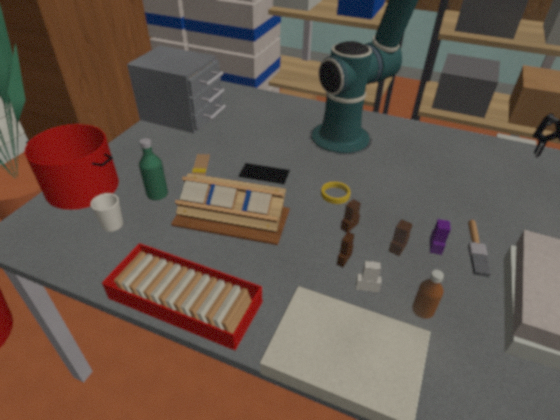

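View pics/side0.png

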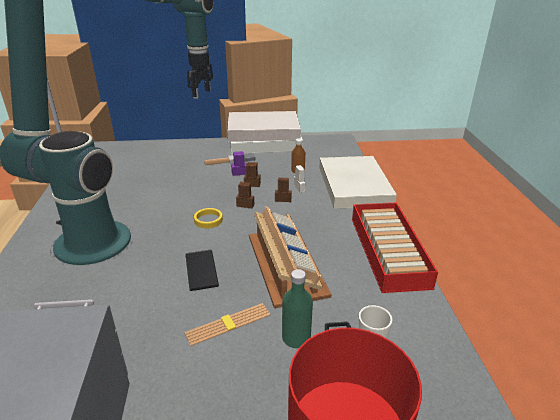

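View pics/wrist0.png

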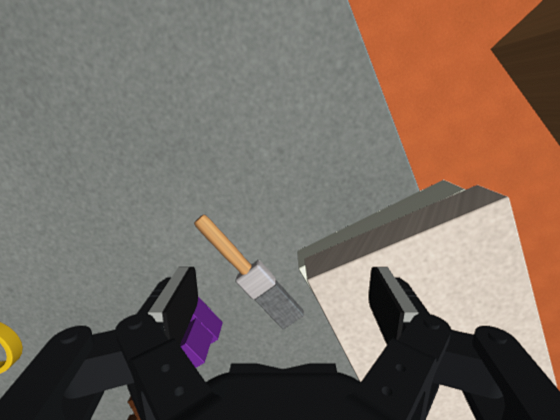

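```bash
cat > h.py <<'E'
import numpy as np, cv2
from scipy.spatial.transform import Rotation as R
from workcell import bot, viewer
def cam(n):
    s=bot.read_state(); c=viewer.read_camera(n)
    K=np.array([[c['fx'],0,c['cx']],[0,c['fy'],c['cy']],[0,0,1.]])
    if n=='wrist':
        T=np.eye(4);T[:3,:3]=R.from_rotvec(s['tcp_rot']).as_matrix();T[:3,3]=s['tool_pos']
        W=T@c['T_tool_cam']; e=W[:3,3];M=W[:3,:3]
    else: e=np.array(c['eye']);M=R.from_rotvec(c['rotation']).as_matrix()
    return c['color'][:,:,::-1].copy(),K,e,M
def proj(P,K,e,M):
    q=(np.atleast_2d(P)-e)@M; q=q@K.T; return q[:,:2]/q[:,2:]
def ray(uv,z,K,e,M):
    d=M@np.linalg.inv(K)@np.array([uv[0],uv[1],1.]); return e+d*(z-e[2])/d[2]
E
python3 - <<'E'
from h import *
im,K,e,M=cam('scene')
for uv in [(351,228),(346,262),(401,249),(440,249),(369,290)]: print('scene',uv,ray(uv,0,K,e,M).round(3))
cv2.imwrite('pics/c1.png',cv2.resize(im[190:300,310:470],None,fx=5,fy=5,interpolation=2))
cv2.imwrite('pics/c2.png',cv2.resize(im[160:250,160:300],None,fx=5.5,fy=5.5,interpolation=2))
im,K,e,M=cam('side')
for uv in [(245,207),(252,186),(283,201),(238,174),(300,191)]: print('side',uv,ray(uv,0,K,e,M).round(3))
cv2.imwrite('pics/c3.png',cv2.resize(im[140:220,215:325],None,fx=7,fy=7,interpolation=2))
E
```

```text
scene (351, 228) [0.46  0.174 0.   ]
scene (346, 262) [0.59  0.197 0.   ]
scene (401, 249) [0.485 0.319 0.   ]
scene (440, 249) [0.442 0.416 0.   ]
scene (369, 290) [0.655 0.274 0.   ]
side (245, 207) [0.453 0.152 0.   ]
side (252, 186) [0.482 0.292 0.   ]
side (283, 201) [0.583 0.18  0.   ]
side (238, 174) [0.433 0.389 0.   ]
side (300, 191) [0.649 0.242 0.   ]
```

View pics/c1.png

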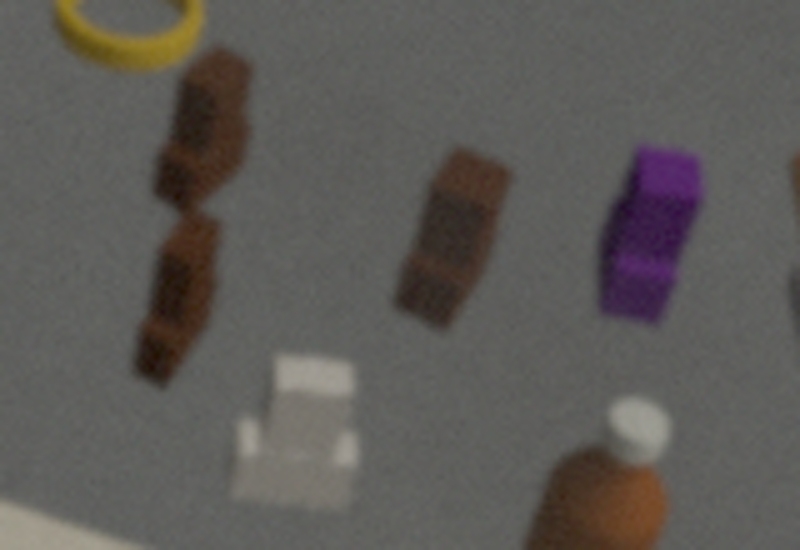

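View pics/c2.png

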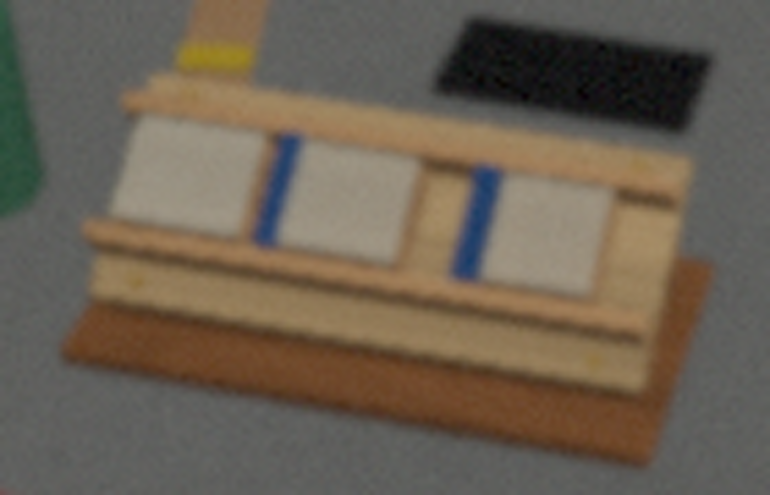

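View pics/c3.png

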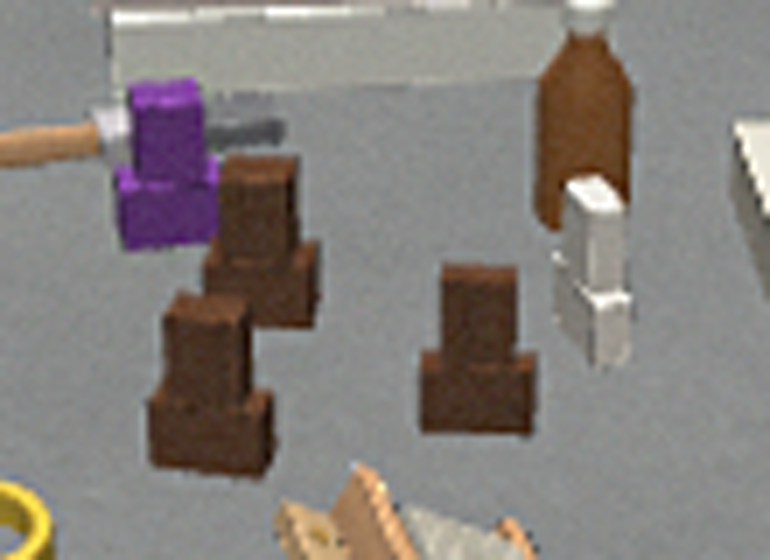

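```bash
cat > fit.py <<'E'
from h import *
from scipy.optimize import minimize
def boxpts(x,y,yaw,w,t,z0,z1):
    c,s=np.cos(yaw),np.sin(yaw)
    return np.array([[x+c*a*w/2-s*b*t/2,y+s*a*w/2+c*b*t/2,z] for a in(-1,1) for b in(-1,1) for z in(z0,z1)])
S=4
def render(p,t,cams,shape,offs):
    out=[]
    for (K,e,M),o in zip(cams,offs):
        m=np.zeros((shape[0]*S//1,shape[1]*S),np.uint8)
        for w,z0,z1 in((.056,0,.036),(.036,.036,.084)):
            uv=proj(boxpts(p[0],p[1],p[2],w,t,z0,z1),K,e,M)-o
            h=cv2.convexHull((uv*S+S/2-.5).astype(np.float32)).astype(np.int32)
            cv2.fillConvexPoly(m,h,255)
        out.append(cv2.resize(m,(shape[1],shape[0]),interpolation=cv2.INTER_AREA).astype(float)/255)
    return out
E
python3 - <<'E'
from fit import *
ims=[];cams=[]
for n in('scene','side'):
    im,K,e,M=cam(n); ims.append(im); cams.append((K,e,M))
masks=[]
for im in ims:
    f=im.astype(float); b,g,r=f[...,0],f[...,1],f[...,2]
    m=((r-b)>18)&(r<130)&(r>1.35*b)&((g-b)<45)&(g>b*.95)
    masks.append(m.astype(float))
cv2.imwrite('pics/m1.png',(masks[0][190:300,310:470]*255).repeat(4,0).repeat(4,1))
cv2.imwrite('pics/m2.png',(masks[1][140:220,215:325]*255).repeat(5,0).repeat(5,1))
offs=[np.array([310,190]),np.array([215,140])]; shape=(110,160)
mk=[masks[0][190:300,310:470],masks[1][140:250,215:375]]
P=np.array([[.455,.155,1.2+np.pi/2*0],[.48,.3,0],[.585,.18,0]]);
# ignore regions: side jig & bottle
valid=[np.ones(shape),np.ones(shape)]; valid[1][64:,:]=1; valid[1][66:,38:]=0; valid[1][:,74:]=0; valid[1][:20,:]=0;valid[0][:,100:]=0; valid[0][90:,:]=0
def cost(p,ts,full=False):
    p=p.reshape(3,3); acc=[np.zeros(shape),np.zeros(shape)]
    for q,t in zip(p,ts):
        for a,r in zip(acc,render(q,t,cams,shape,offs)): np.maximum(a,r,out=a)
    c=[np.sum(v*(a-m)**2) for a,m,v in zip(acc,mk,valid)]
    return (c,acc) if full else sum(c)
import itertools
# coarse yaw per block
P[:,2]=0
ts=[.026,.032,.02]
best=None
for it in range(2):
  for i in range(3):
    bb=(1e9,)
    for yaw in np.linspace(-1.5,1.5,16):
        q=P.copy(); q[i,2]=yaw
        c=cost(q.ravel(),ts); bb=min(bb,(c,yaw))
    P[i,2]=bb[1]
print(P)
for ts in itertools.permutations([.02,.026,.032]):
    x=P.ravel().copy()
    sim=np.vstack([x]+[x+np.eye(9)[i]*(.2 if i%3==2 else .012) for i in range(9)])
    r=minimize(cost,x,args=(ts,),method='Nelder-Mead',options=dict(initial_simplex=sim,maxfev=1200,xatol=1e-4,fatol=.01))
    print(ts,round(r.fun,1),cost(r.x,ts,True)[0],r.x.reshape(3,3).round(3).tolist())
    if best is None or r.fun<best[0]: best=(r.fun,r.x,ts)
c,acc=cost(best[1],best[2],True)
for k,n in enumerate('ab'):
    v=np.dstack([acc[k]*255,np.zeros(shape),mk[k]*255]); cv2.imwrite(f'pics/f{n}.png',cv2.resize(v,None,fx=4,fy=4,interpolation=0))
E
```

```text
[[0.455 0.155 0.3  ]
 [0.48  0.3   0.1  ]
 [0.585 0.18  0.3  ]]
(0.02, 0.026, 0.032) 715.3 [np.float64(564.8623298731258), np.float64(150.4785082660515)] [[0.454, 0.168, 0.36], [0.482, 0.311, -0.107], [0.582, 0.189, 0.164]]
(0.02, 0.032, 0.026) 658.0 [np.float64(536.4852595155709), np.float64(121.4873971549404)] [[0.454, 0.167, 0.277], [0.482, 0.31, -0.024], [0.584, 0.19, 0.121]]
(0.026, 0.02, 0.032) 655.8 [np.float64(524.129811610919), np.float64(131.6547943098808)] [[0.454, 0.169, -0.046], [0.482, 0.315, 0.047], [0.587, 0.19, 0.183]]
(0.026, 0.032, 0.02) 596.3 [np.float64(473.3651518646675), np.float64(122.92199923106497)] [[0.454, 0.169, 0.252], [0.482, 0.31, -0.002], [0.583, 0.19, -0.021]]
(0.032, 0.02, 0.026) 605.3 [np.float64(472.6815532487505), np.float64(132.66563629373317)] [[0.455, 0.168, 0.169], [0.482, 0.313, -0.175], [0.585, 0.191, 0.138]]
(0.032, 0.026, 0.02) 579.2 [np.float64(453.15398692810464), np.float64(126.04306036139945)] [[0.454, 0.169, 0.185], [0.483, 0.311, 0.055], [0.584, 0.191, 0.02]][ WARN:0@3.083] global loadsave.cpp:1063 imwrite_ Unsupported depth image for selected encoder is fallbacked to CV_8U.
```

```bash
cat >> h.py <<'E'
def Rtool(yaw_x,tilt=0,yj=0):
    "tool x at world angle yaw_x when pointing down"
    x=np.array([np.cos(yaw_x),np.sin(yaw_x),0]);z=np.array([0,0,-1.]);return np.c_[x,np.cross(z,x),z]
def goto(p,Rt,s=None):
    s=s or bot.read_state(); R0=R.from_rotvec(s['tcp_rot']).as_matrix()
    d=R0.T@(np.array(p)-s['tool_pos'])*100; w=R.from_matrix(R0.T@Rt).as_rotvec(degrees=True)
    print('shift',d.round(2).tolist(),'turn',w.round(2).tolist(),'rows>=',max(np.linalg.norm(d)/4.17,np.linalg.norm(w)/7.16).round(1))
def snap(n,f):
    r=cam(n); cv2.imwrite('pics/'+f,r[0]); return r
E
python3 -c "
from h import *
goto((.52,.22,.28),Rtool(np.pi))"
```

```text
shift [-36.41, -24.33, -4.89] turn [-0.03, -0.01, -26.92] rows>= 10.6
```

View pics/m1.png

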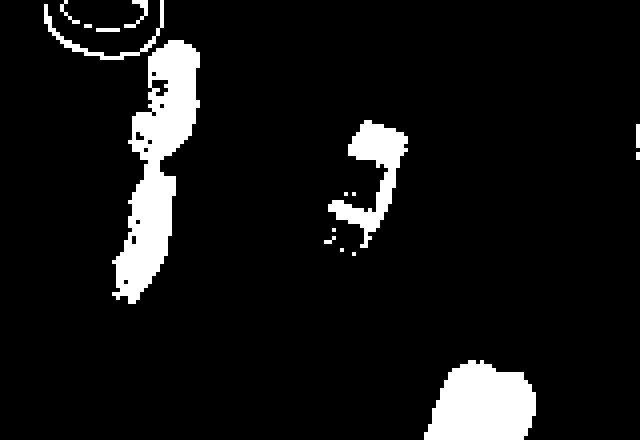

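>>> servo_tool(
  plan=[
    [[-36.4, -24.3, -4.9, 0, 0, -26.9], [-36.4, -24.3, -4.9, 0, 0, -26.9], [-36.4, -24.3, -4.9, 0, 0, -26.9], [-36.4, -24.3, -4.9, 0, 0, -26.9], [-36.4, -24.3, -4.9, 0, 0, -26.9], [-36.4, -24.3, -4.9, 0, 0, -26.9], [-36.4, -24.3, -4.9, 0, 0, -26.9], [-36.4, -24.3, -4.9, 0, 0, -26.9], [-36.4, -24.3, -4.9, 0, 0, -26.9], [-36.4, -24.3, -4.9, 0, 0, -26.9], [-36.4, -24.3, -4.9, 0, 0, -26.9], [-36.4, -24.3, -4.9, 0, 0, -26.9], [-36.4, -24.3, -4.9, 0, 0, -26.9], [-36.4, -24.3, -4.9, 0, 0, -26.9]],
  ],
)

```text
time: 1.52
tool_pos: [0.5198, 0.2206, 0.28]
tcp_rot: [-0.001, -3.141, -0.0]
wrist_force: [0.4, -0.8, -0.1]
width: 1.003
```

```bash
python3 -c "
from h import *
print(bot.read_state())
snap('wrist','w1.png')"
```

```text
{'time': 1.5167, 'q': array([ 3.57020944e-01,  2.86451046e-02,  1.78212905e+00,  3.16163836e-04,
        1.33149501e+00, -1.21306014e+00]), 'joint_vel': array([ 0.0233561 ,  0.00053263,  0.00497039,  0.00042784, -0.00145841,
       -0.00304191]), 'joint_torque': array([-9.13283676e-01, -3.91401887e+01, -3.76119232e+01, -7.88377575e-02,
       -1.26585431e-02, -3.77361794e-03]), 'tool_pos': array([0.51976226, 0.22056399, 0.27995514]), 'tcp_rot': array([-1.24108852e-03, -3.14085120e+00, -8.01991631e-05]), 'wrist_force': array([ 0.38722154, -0.80872755, -0.10541221]), 'torque': array([-0.00094584, -0.00715834,  0.02090256]), 'width': 1.0025371135035201}
```

View pics/w1.png

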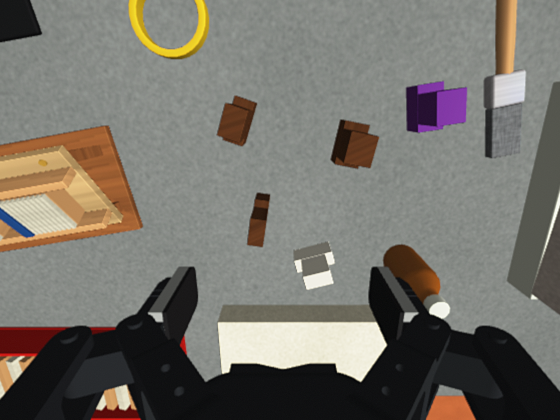

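```bash
cat > fitw.py <<'E'
from fit import *
def segment(im,c,r=45):
    # grabcut around seed
    x0,y0=max(c[0]-r,0),max(c[1]-r,0); sub=im[y0:c[1]+r,x0:c[0]+r].copy()
    f=sub.astype(float); m=((f[...,2]-f[...,0])>12)&(f[...,2]<140)
    m=cv2.morphologyEx(m.astype(np.uint8),cv2.MORPH_CLOSE,np.ones((3,3)))
    n,l,st,_=cv2.connectedComponentsWithStats(m)
    yy,xx=c[1]-y0,c[0]-x0
    k=l[yy,xx]
    if k==0: k=1+np.argmax(st[1:,4])
    return (l==k).astype(float),np.array([x0,y0])
def fitblock(im,cm,c,guess,ts=(.02,.026,.032),r=45,name=None):
    m,o=segment(im,c,r); res=[]
    def cost(p,t): return np.sum((render(p,t,[cm],m.shape,[o])[0]-m)**2)
    for t in ts:
        bb=min(((cost((guess[0],guess[1],y),t),y) for y in np.linspace(-1.5,1.5,25)))
        x=np.array([guess[0],guess[1],bb[1]])
        for _ in range(2):
            sim=np.vstack([x,x+[.006,0,0],x+[0,.006,0],x+[0,0,.15]])
            x=minimize(cost,x,args=(t,),method='Nelder-Mead',options=dict(initial_simplex=sim,xatol=1e-4,fatol=.01)).x
        res.append((round(cost(x,t),1),t,x.round(4).tolist()))
    print(c,int(m.sum()),res)
    if name:
        b=min(res); v=np.dstack([render(b[2],b[1],[cm],m.shape,[o])[0]*255,0*m,m*255]).astype(np.uint8); cv2.imwrite(name,cv2.resize(v,None,fx=5,fy=5,interpolation=0))
    return res
E
python3 - <<'E'
from fitw import *
im,K,e,M=cam('wrist'); cm=(K,e,M)
for i,(c,g) in enumerate([((237,121),(.455,.168)),((355,145),(.482,.31)),((259,220),(.584,.19))]):
    fitblock(im,cm,c,g,name=f'pics/fw{i}.png')
E
```

```text
(237, 121) 1347 [(np.float64(178.3), 0.02, [0.4529, 0.1648, -0.2834]), (np.float64(17.4), 0.026, [0.4534, 0.1663, -0.3316]), (np.float64(211.0), 0.032, [0.4543, 0.1681, -0.3625])]
(355, 145) 1725 [(np.float64(336.6), 0.02, [0.4828, 0.3136, -0.2046]), (np.float64(145.6), 0.026, [0.4821, 0.3101, -0.2171]), (np.float64(39.8), 0.032, [0.4822, 0.3094, -0.1911])]
(259, 220) 840 [(np.float64(21.9), 0.02, [0.5833, 0.1891, -0.1627]), (np.float64(256.0), 0.026, [0.5828, 0.1894, -0.1688]), (np.float64(509.4), 0.032, [0.5837, 0.1935, -0.1811])]
```

```bash
python3 - <<'E'
from h import *
im,K,e,M=cam('scene')
print(ray((233,207),.08,K,e,M)); print([ray(p,0,K,e,M).round(3) for p in [(173,223),(278,244),(289,207),(153,195)]])
goto((.50,-.07,.30),Rtool(np.pi))
E
```

```text
[ 0.59671015 -0.12405358  0.08      ]
[array([ 0.648, -0.294,  0.   ]), array([0.602, 0.011, 0.   ]), array([ 0.448, -0.02 , -0.   ]), array([ 0.567, -0.421,  0.   ])]
shift [1.98, -29.14, -2.01] turn [-0.02, -0.05, 0.09] rows>= 7.0
```

>>> servo_tool(
  plan=[
    [[-16.0, -36.0, -3.0, 0, 0, 0], [-16.0, -36.0, -3.0, 0, 0, 0], [-16.0, -36.0, -3.0, 0, 0, 0], [-16.0, -36.0, -3.0, 0, 0, 0], [-16.0, -36.0, -3.0, 0, 0, 0], [-16.0, -36.0, -3.0, 0, 0, 0], [-16.0, -36.0, -3.0, 0, 0, 0], [-16.0, -36.0, -3.0, 0, 0, 0], [-16.0, -36.0, -3.0, 0, 0, 0], [-16.0, -36.0, -3.0, 0, 0, 0], [-16.0, -36.0, -3.0, 0, 0, 0], [-16.0, -36.0, -3.0, 0, 0, 0], [-16.0, -36.0, -3.0, 0, 0, 0], [-16.0, -36.0, -3.0, 0, 0, 0]],
  ],
)

```text
time: 2.83
tool_pos: [0.6795, -0.1362, 0.3095]
tcp_rot: [0.006, -3.14, -0.0]
wrist_force: [0.1, -0.6, 0.3]
width: 1.0
```

```bash
python3 -c "
from h import *
r=snap('wrist','w2.png')
np.savez('w2.npz',K=r[1],e=r[2],M=r[3])"
```

```text
(no output)
```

View pics/w2.png

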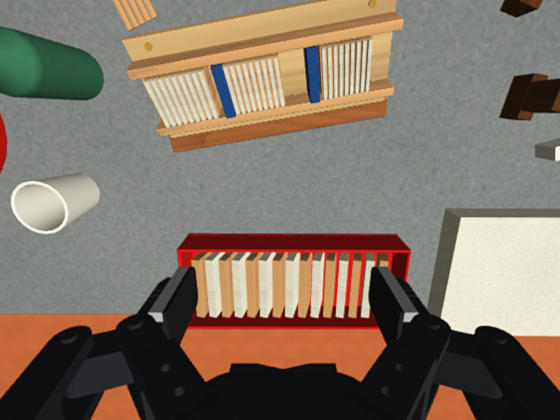

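```bash
python3 -c "
import cv2
im=cv2.imread('pics/w2.png')
cv2.imwrite('pics/w2c.png',cv2.resize(im[10:145,125:325],None,fx=4,fy=4,interpolation=2))
cv2.imwrite('pics/w2d.png',cv2.resize(im[10:145,225:425],None,fx=4,fy=4,interpolation=2))"
```

```text
(no output)
```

View pics/w2c.png

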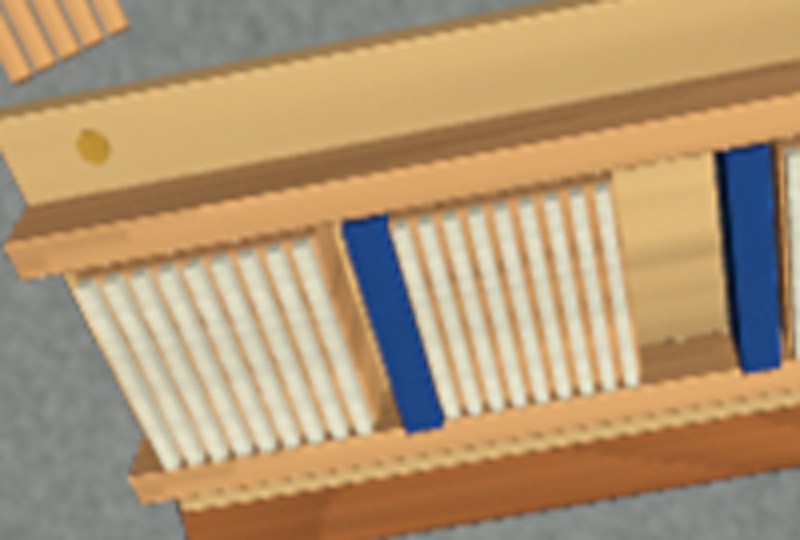

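View pics/w2d.png

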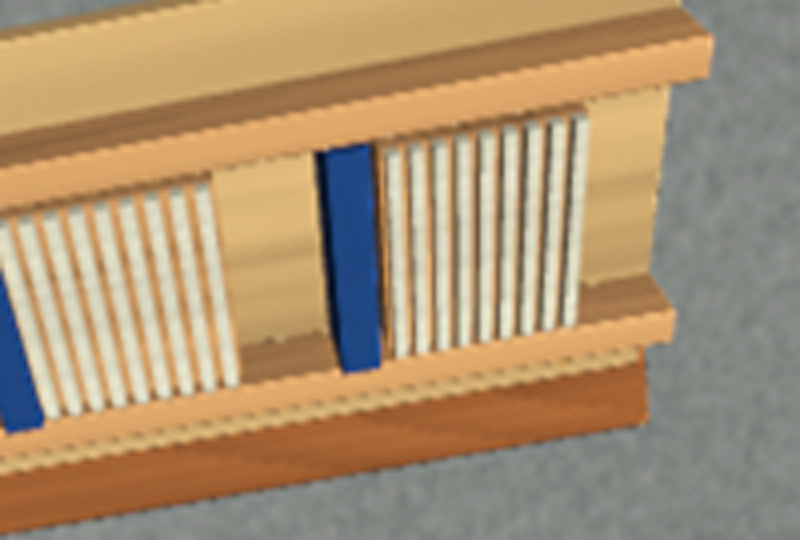

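```bash
cat > jig.py <<'E'
from h import *
from scipy.optimize import least_squares
def bedpose(p):
    th=np.pi/6
    Rb=R.from_euler('z',p[2]).as_matrix()@R.from_euler('y',th).as_matrix()
    o=np.array([p[0],p[1],.065+(p[3] if len(p)>3 else 0)]); return o,Rb
E
python3 - <<'E'
from jig import *
w=np.load('w2.npz');K,e,M=w['K'],w['e'],w['M']
d=lambda a,b:(225+a/4-.4,10+b/4-.4); c=lambda a,b:(125+a/4-.4,10+b/4-.4)
obs=[((-31,45,30),d(328,150)),((31,45,30),d(341,371)),((-31,57,30),d(373,143)),((31,57,30),d(380,366)),
((-31,-45,30),c(388,213)),((31,-45,30),c(443,422)),((-31,-57,30),c(343,222)),((31,-57,30),c(405,432))]
P=np.array([o[0] for o in obs])/1e3; U=np.array([o[1] for o in obs])
Uf=np.array([c(612,183),c(638,386)])
def f(p,full=False):
    o,Rb=bedpose(p[:4]); r=proj(o+P@Rb.T,K,e,M)-U
    F=np.array([[-.028,.045-p[4],.03],[.028,.045-p[4],.03]])
    return np.r_[r.ravel(),(proj(o+F@Rb.T,K,e,M)-Uf).ravel(),p[3]/.002*.5]
r=least_squares(f,[.55,-.15,.15,0,.03]); print(r.x.round(4)); print(r.fun.reshape(-1)[:-1].reshape(-1,2).round(2))
np.save('jig.npy',r.x)
o,Rb=bedpose(r.x[:4])
im=cv2.imread('pics/w2.png')
big=cv2.resize(im[0:160,120:420],None,fx=2.6,fy=2.6,interpolation=2)
L=[]
for x in(-.031,.031):
  for z in(0,.026): L.append(((x,-.145,z),(x,.145,z)))
for y in(-.057,-.045,.045,.057): L.append(((-.031,y,.03),(.031,y,.03)))
y=.045-r.x[4];L+= [((-.028,y,.03),(.028,y,.03)),((-.031,.045,0),(.031,.045,0))]
for a,b in L:
    q=(proj(o+np.array([a,b])@Rb.T,K,e,M)-[120,0]+.5)*2.6
    cv2.line(big,tuple(int(v) for v in q[0]),tuple(int(v) for v in q[1]),(0,255,0),1)
cv2.imwrite('pics/w2fit.png',big)
E
```

```text
[ 5.573e-01 -1.541e-01  1.618e-01 -1.000e-04  3.070e-02]
[[-0.39  0.59]
 [ 0.45  0.46]
 [-0.08  0.29]
 [ 0.76  0.02]
 [-0.65 -0.04]
 [ 0.56  0.21]
 [-0.58 -0.3 ]
 [ 0.28 -0.65]
 [-0.33  0.54]
 [ 0.27 -1.29]]
```

View pics/w2fit.png

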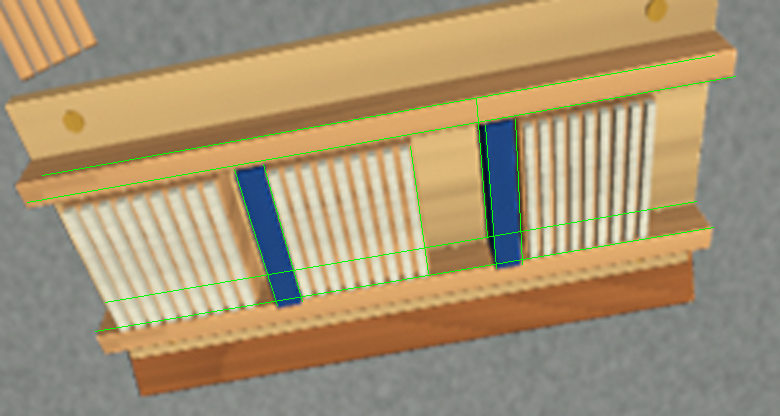

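```bash
python3 - <<'E'
from jig import *
w=np.load('w2.npz');K,e,M=w['K'],w['e'],w['M']; p=np.load('jig.npy')
o,Rb=bedpose(p[:4])
def bed(uv,z):
    d=M@np.linalg.inv(K)@np.array([uv[0],uv[1],1.]); e2=Rb.T@(e-o); d2=Rb.T@d; return (e2+d2*(z-e2[2])/d2[2])*1e3
d=lambda a,b:(225+a/4-.4,10+b/4-.4); c=lambda a,b:(125+a/4-.4,10+b/4-.4)
for n,q in dict(Ltop_l=c(75,285),Ltop_r=c(315,242),Lbot_l=c(168,470),Lbot_r=c(371,432),Mtop_l=c(392,220),Mtop_r=c(612,183),Mbot_r=c(638,386),Rtop_l=d(386,150),Rtop_r=d(588,115),Rbot_l=d(398,357),Rbot_r=d(578,325)).items(): print(n,bed(q,.03).round(1))
# rectify plane z=30
H=[];s=4
src=[];dst=[]
for x,y in((-31,-145),(31,-145),(31,145),(-31,145)):
    src.append(proj(o+Rb@np.array([x,y,30])/1e3,K,e,M)[0]); dst.append(((y+145)*2.7,(x+40)*2.7))
H=cv2.getPerspectiveTransform(np.float32(src),np.float32(dst))
cv2.imwrite('pics/rect.png',cv2.warpPerspective(cv2.imread('pics/w2.png'),H,(790,220),flags=2))
E
```

```text
Ltop_l [ -26.7 -131.3   30. ]
Ltop_r [-26.9 -65.3  30. ]
Lbot_l [  31.2 -131.    30. ]
Lbot_r [ 29.9 -67.5  30. ]
Mtop_l [-29.  -43.8  30. ]
Mtop_r [-28.5  14.7  30. ]
Mbot_r [29.6 13.7 30. ]
Rtop_l [-29.   60.4  30. ]
Rtop_r [-28.8 112.5  30. ]
Rbot_l [28.9 61.5 30. ]
Rbot_r [ 28.4 114.4  30. ]
```

View pics/rect.png

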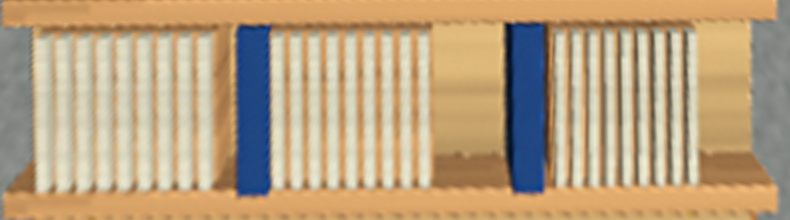

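```bash
python3 -c "
from h import *
goto((.4534,.1663,.17),Rtool(np.pi-.33))"
```

```text
shift [22.48, 30.34, 14.01] turn [-0.01, -0.07, 19.13] rows>= 9.7
```

>>> servo_tool(
  plan=[
    [[22.5, 30.3, 14.0, 0, 0, 19.1], [22.5, 30.3, 14.0, 0, 0, 19.1], [22.5, 30.3, 14.0, 0, 0, 19.1], [22.5, 30.3, 14.0, 0, 0, 19.1], [22.5, 30.3, 14.0, 0, 0, 19.1], [22.5, 30.3, 14.0, 0, 0, 19.1], [22.5, 30.3, 14.0, 0, 0, 19.1], [22.5, 30.3, 14.0, 0, 0, 19.1], [22.5, 30.3, 14.0, 0, 0, 19.1], [22.5, 30.3, 14.0, 0, 0, 19.1], [22.5, 30.3, 14.0, 0, 0, 19.1], [22.5, 30.3, 14.0, 0, 0, 19.1], [22.5, 30.3, 14.0, 0, 0, 19.1], [22.5, 30.3, 14.0, 0, 0, 19.1]],
  ],
)

```text
time: 4.05
tool_pos: [0.4544, 0.1658, 0.1712]
tcp_rot: [0.515, 3.098, 0.001]
wrist_force: [0.5, 0.7, 0.3]
width: 1.0
```

```bash
python3 -c "
from fitw import *
im,K,e,M=snap('wrist','w3.png')
c=proj([.4534,.1663,.05],K,e,M)[0].astype(int); print(c)
fitblock(im,(K,e,M),tuple(c),(.4534,.1663),ts=(.026,),r=90,name='pics/fw3.png')
goto((.4534,.1663,.045),Rtool(np.pi-.33))"
```

```text
[281 200]
(np.int64(281), np.int64(200)) 2155 [(np.float64(42.3), 0.026, [0.4534, 0.1665, -0.3219])]
shift [0.14, 0.03, 12.61] turn [0.04, 0.04, -0.02] rows>= 3.0
```

View pics/w3.png

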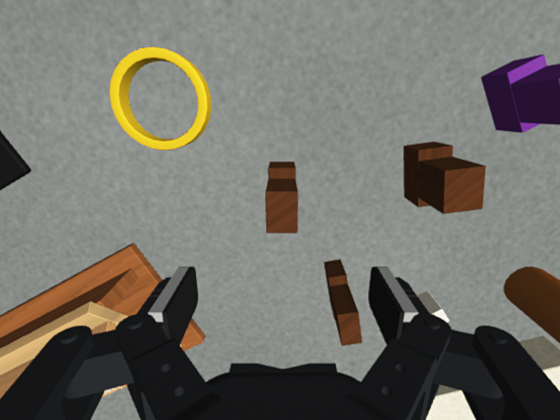

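View pics/fw3.png

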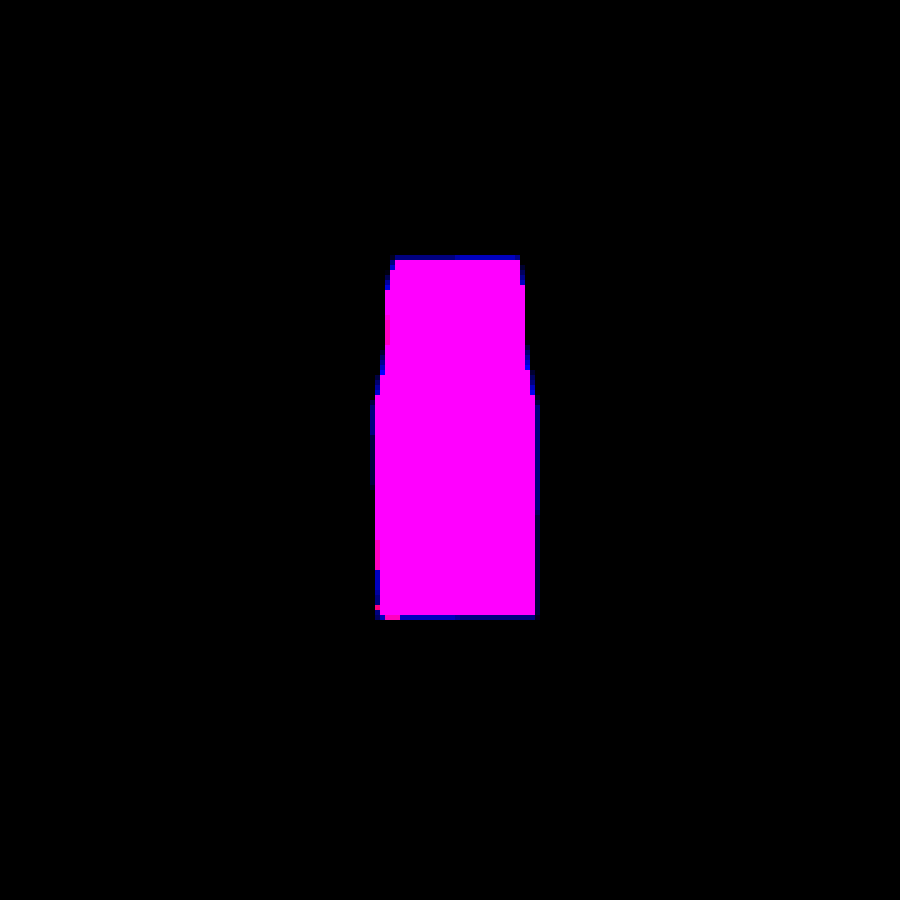

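>>> servo_tool(
  plan=[
    [[0.1, 0.0, 3.0, 0, 0, 0], [0.1, 0.0, 6.0, 0, 0, 0], [0.1, 0.0, 9.0, 0, 0, 0], [0.1, 0.0, 11.0, 0, 0, 0.3], [0.1, 0.0, 12.2, 0, 0, 0.3], [0.1, 0.0, 12.6, 0, 0, 0.3], [0.1, 0.0, 12.6, 0, 0, 0.3], [0.1, 0.0, 12.6, 0, 0, 0.3], [0.1, 0.0, 12.6, 0, 0, 0.3]],
  ],
)

```text
time: 4.85
tool_pos: [0.4554, 0.166, 0.0466]
tcp_rot: [0.525, 3.094, 0.003]
wrist_force: [0.5, 1.1, 0.1]
width: 1.001
```

>>> servo_tool(
  plan=[
    [[0, 0, 0, 0, 0, 0], [0, 0, 0, 0, 0, 0], [0, 0, 0, 0, 0, 0], [0, 0, 0, 0, 0, 0], [0, 0, 0, 0, 0, 0], [0, 0, 0, 0, 0, 0], [0, 0, 0, 0, 0, 0], [0, 0, 0, 0, 0, 0], [0, 0, 0, 0, 0, 0], [0, 0, 0, 0, 0, 0], [0, 0, 0, 0, 0, 0], [0, 0, 0, 0, 0, 0]],
  ],
  claw=1.5,
  grip_force=50,
)

```text
time: 5.85
tool_pos: [0.4553, 0.166, 0.0466]
tcp_rot: [0.525, 3.094, 0.003]
wrist_force: [-0.3, 0.3, 1.5]
width: 0.3
```

```bash
python3 -c "
from h import *
s=bot.read_state();print(s['tool_pos'],s['tcp_rot'],s['width']*85.4,s['wrist_force'])
snap('wrist','w4.png')"
```

```text
[0.45531925 0.16603228 0.0465943 ] [5.25286850e-01 3.09410880e+00 2.82074283e-03] 25.616191057623627 [-0.34827871  0.28352202  1.53163158]
```

View pics/w4.png

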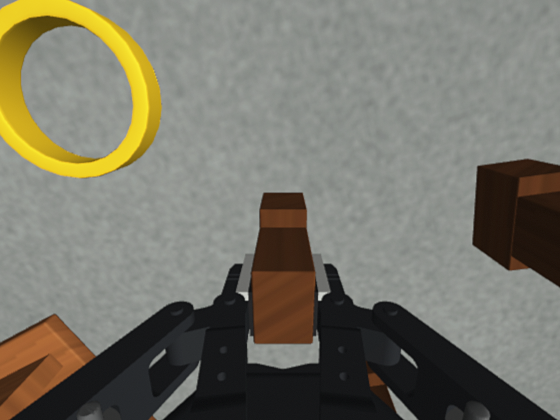

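```bash
cat >> jig.py <<'E'
OFF=np.array([.002,0,.0466])
def instarget(x,y,z,p=None,off=OFF):
    p=np.load('jig.npy')[:4] if p is None else p
    o,Rb=bedpose(p); Rt=np.c_[-Rb[:,0],Rb[:,1],-Rb[:,2]]
    return o+Rb@(np.array([x,y,z])/1e3)-Rt@off, Rt
def blockinbed(p=None,off=OFF):
    p=np.load('jig.npy')[:4] if p is None else p
    s=bot.read_state(); o,Rb=bedpose(p); R0=R.from_rotvec(s['tcp_rot']).as_matrix()
    pos=Rb.T@(s['tool_pos']+R0@off-o)*1e3; rr=R.from_matrix(np.c_[-Rb[:,0],Rb[:,1],-Rb[:,2]].T@R0).as_rotvec(degrees=True)
    print('block in bed mm',pos.round(2),'rot err tool axes deg',rr.round(2),'F bed',(Rb.T@s['wrist_force']).round(1),'t',s['time'])
E
python3 -c "
from jig import *
p,Rt=instarget(0,30.5,80);print(p,Rt.round(2));goto(p,Rt)"
```

```text
[ 0.61661587 -0.11348338  0.17353674] [[-0.85 -0.16 -0.49]
 [-0.14  0.99 -0.08]
 [ 0.5   0.   -0.87]]
shift [-24.48, -21.03, -12.67] turn [7.56, 29.57, -27.86] rows>= 8.3
```

>>> servo_tool(
  plan=[
    [[0, 0, -2, 0, 0, 0], [0, 0, -5, 0, 0, 0], [0, 0, -9, 0, 0, 0], [0, 0, -13, 0, 0, 0], [0, 0, -16, 0, 0, 0], [-6, -5, -16, 1.9, 7.4, -7], [-10, -8.4, -16, 3, 11.8, -11.1], [-14, -12, -16, 4.5, 17.4, -16.5], [-18, -15.4, -15, 5.5, 21.8, -20.5], [-22, -18.8, -14, 6.8, 26.5, -25], [-24.5, -21, -12.7, 7.6, 29.6, -27.9], [-24.5, -21, -12.7, 7.6, 29.6, -27.9], [-24.5, -21, -12.7, 7.6, 29.6, -27.9], [-24.5, -21, -12.7, 7.6, 29.6, -27.9], [-24.5, -21, -12.7, 7.6, 29.6, -27.9], [-24.5, -21, -12.7, 7.6, 29.6, -27.9]],
  ],
)

```text
time: 7.23
tool_pos: [0.6164, -0.113, 0.1731]
tcp_rot: [0.212, -2.609, 0.056]
wrist_force: [0.1, 0.3, -0.8]
width: 0.297
```

```bash
python3 -c "
from jig import *
print(bot.read_state()['q'].round(2)); blockinbed()
r=snap('wrist','w5.png'); np.savez('w5.npz',K=r[1],e=r[2],M=r[3])
snap('side','s5.png')"
```

```text
[-0.14  0.55  1.4  -0.15  1.69 -1.85]
block in bed mm [6.000e-02 3.108e+01 7.957e+01] rot err tool axes deg [-0.04  0.11 -0.02] F bed [ 0.6  0.3 -0.6] t 7.2333
```

View pics/w5.png

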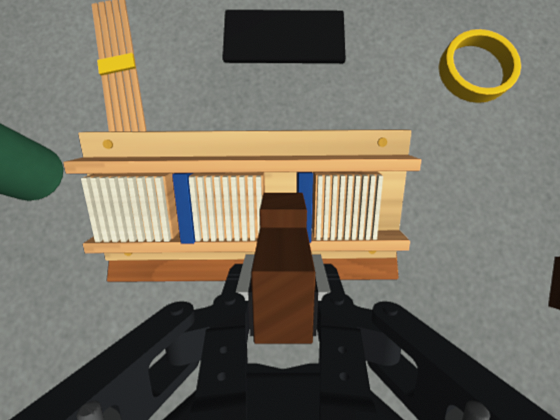

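View pics/s5.png

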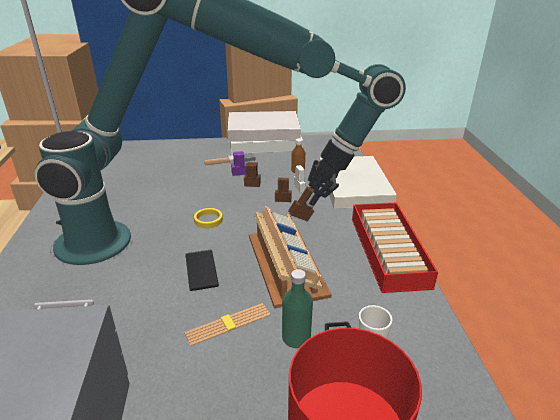

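```bash
python3 -c "
import cv2
im=cv2.imread('pics/w5.png')
cv2.imwrite('pics/w5c.png',cv2.resize(im[150:255,165:320],None,fx=5,fy=5,interpolation=2))
cv2.imwrite('pics/w5d.png',cv2.resize(im[120:290,60:425],None,fx=2.15,fy=2.15,interpolation=2))"
```

```text
(no output)
```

View pics/w5c.png

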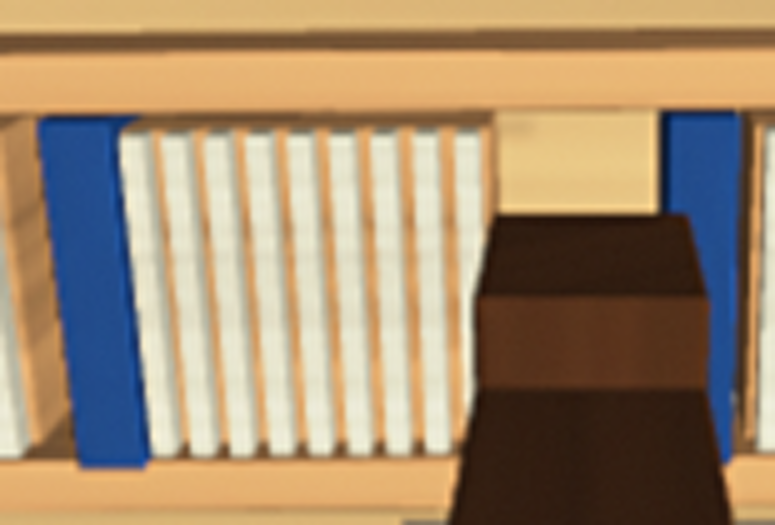

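View pics/w5d.png

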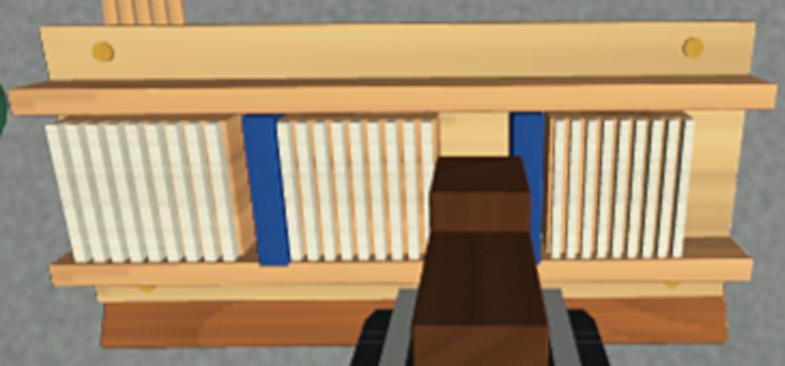

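>>> servo_tool(
  plan=[
    [[0, -0.1, 1.5, 0, 0, 0], [0, -0.1, 3.0, 0, 0, 0], [0, -0.1, 3.8, 0, 0, 0], [0, -0.1, 4.2, 0, 0, 0], [0, -0.1, 4.2, 0, 0, 0], [0, -0.1, 4.2, 0, 0, 0]],
  ],
)

```text
time: 7.83
tool_pos: [0.5961, -0.1159, 0.1386]
tcp_rot: [0.215, -2.611, 0.058]
wrist_force: [0.4, -0.3, -0.7]
width: 0.298
```

```bash
python3 -c "
from jig import *
blockinbed()
r=snap('wrist','w6.png'); np.savez('w6.npz',K=r[1],e=r[2],M=r[3]); im=r[0]
print(bot.read_state()['tool_pos'])
cv2.imwrite('pics/w6c.png',cv2.resize(im[130:270,150:345],None,fx=4,fy=4,interpolation=2))
im=snap('scene','sc6.png')[0]
cv2.imwrite('pics/sc6c.png',cv2.resize(im[120:260,160:320],None,fx=4,fy=4,interpolation=2))"
```

```text
block in bed mm [-0.41 31.31 39.37] rot err tool axes deg [ 0.08 -0.01 -0.12] F bed [ 0.6 -0.4 -0.4] t 7.8333
[ 0.5965109  -0.11611529  0.13880509]
```

View pics/w6c.png

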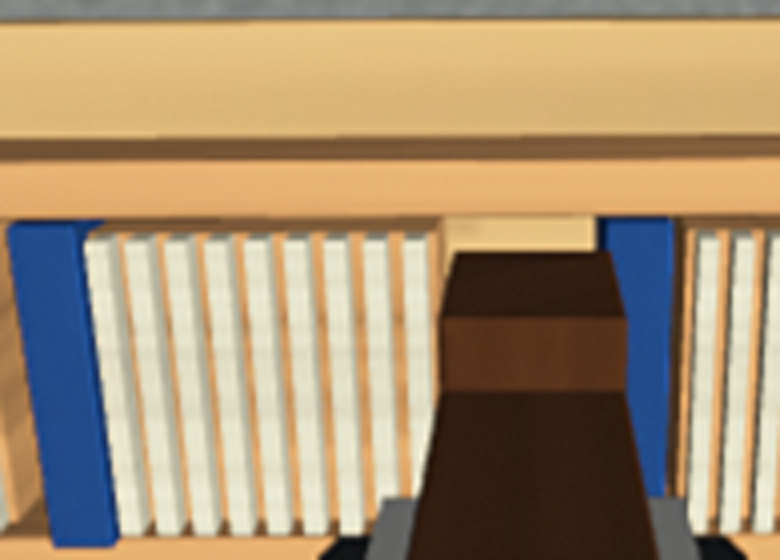

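View pics/sc6c.png

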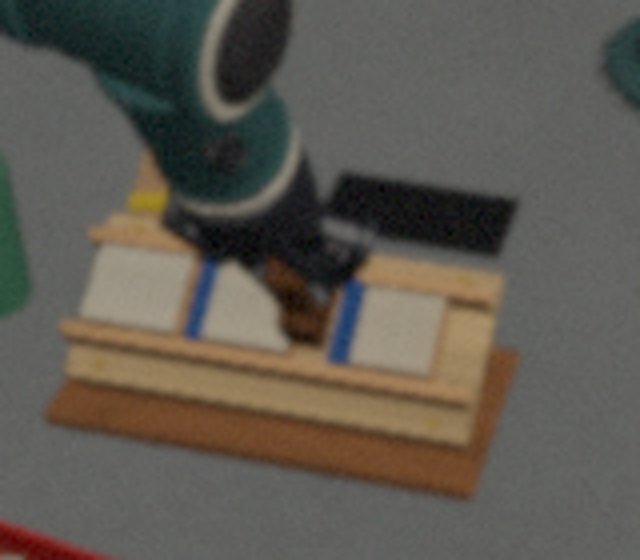

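>>> servo_tool(
  plan=[
    [[-0.05, -0.2, 0.2, 0, 0, 0], [-0.05, -0.2, 0.4, 0, 0, 0], [-0.05, -0.2, 0.5, 0, 0, 0], [-0.05, -0.2, 0.5, 0, 0, 0], [-0.05, -0.2, 0.5, 0, 0, 0], [-0.05, -0.2, 0.5, 0, 0, 0], [-0.05, -0.2, 0.5, 0, 0, 0], [-0.05, -0.2, 0.5, 0, 0, 0]],
  ],
)

```text
time: 8.6
tool_pos: [0.595, -0.1186, 0.1343]
tcp_rot: [0.215, -2.612, 0.058]
wrist_force: [0.4, -0.1, -1.2]
width: 0.298
```

```bash
python3 -c "
from jig import *
blockinbed()
r=snap('wrist','w7.png'); np.savez('w7.npz',K=r[1],e=r[2],M=r[3]); im=r[0]
blockinbed()
cv2.imwrite('pics/w7c.png',cv2.resize(im[160:260,240:340],None,fx=7,fy=7,interpolation=2))"
```

```text
block in bed mm [ 0.52 28.86 34.99] rot err tool axes deg [ 0.09 -0.08 -0.09] F bed [ 0.9 -0.2 -0.9] t 8.6
block in bed mm [ 0.52 28.86 35.01] rot err tool axes deg [ 0.09 -0.08 -0.09] F bed [ 0.6 -0.1  0.2] t 8.65
```

View pics/w7c.png

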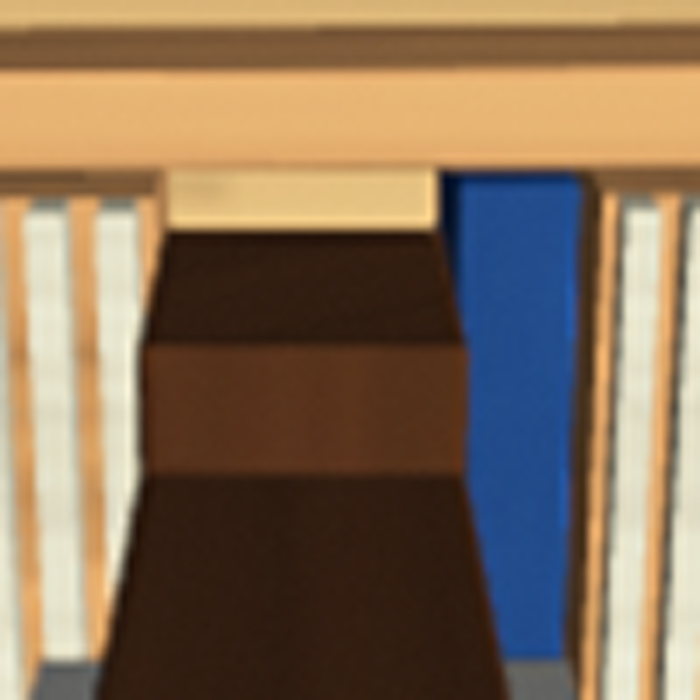

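>>> servo_tool(
  plan=[
    [[0.03, 0.05, 0.0, 0, 0, 0], [0.03, 0.05, 0.0, 0, 0, 0], [0.03, 0.05, 0.2, 0, 0, 0], [0.03, 0.05, 0.4, 0, 0, 0], [0.03, 0.05, 0.6, 0, 0, 0], [0.03, 0.05, 0.8, 0, 0, 0], [0.03, 0.05, 1.0, 0, 0, 0], [0.03, 0.05, 1.2, 0, 0, 0], [0.03, 0.05, 1.2, 0, 0, 0]],
  ],
)

```text
time: 9.4
tool_pos: [0.5883, -0.1191, 0.1235]
tcp_rot: [0.214, -2.611, 0.058]
wrist_force: [-0.5, -0.1, -0.7]
width: 0.297
```

```bash
python3 -c "
from jig import *
blockinbed()
r=snap('wrist','w8.png'); im=r[0]
cv2.imwrite('pics/w8c.png',cv2.resize(im[150:260,230:340],None,fx=6,fy=6,interpolation=2))"
```

```text
block in bed mm [2.000e-02 2.945e+01 2.226e+01] rot err tool axes deg [ 0.07 -0.03 -0.1 ] F bed [-0.1 -0.  -0.9] t 9.4
```

View pics/w8c.png

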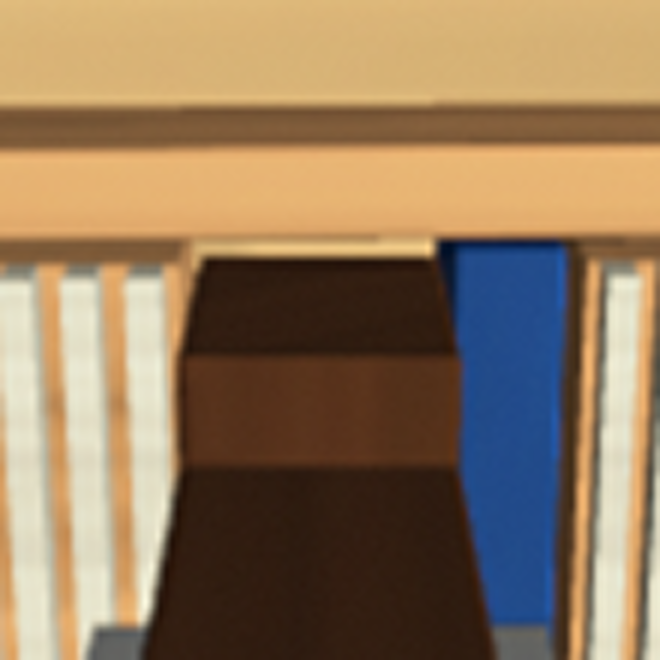

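>>> servo_tool(
  plan=[
    [[0, 0, 0.3, 0, 0, 0], [0, 0, 0.6, 0, 0, 0], [0, 0, 0.9, 0, 0, 0], [0, 0, 1.2, 0, 0, 0], [0, 0, 1.5, 0, 0, 0], [0, 0, 1.8, 0, 0, 0], [0, 0, 1.9, 0, 0, 0], [0, 0, 1.9, 0, 0, 0]],
  ],
)

```text
time: 10.12
tool_pos: [0.5787, -0.1207, 0.1069]
tcp_rot: [0.214, -2.61, 0.057]
wrist_force: [-0.5, 1.2, -0.6]
width: 0.301
```

```bash
python3 -c "
from jig import *
blockinbed()"
```

```text
block in bed mm [-0.11 29.47  3.  ] rot err tool axes deg [ 0.06  0.   -0.1 ] F bed [-0.   1.2 -0.7] t 10.1167
```

>>> servo_tool(
  plan=[
    [[0, 0, 0.1, 0, 0, 0], [0, 0, 0.2, 0, 0, 0], [0, 0, 0.3, 0, 0, 0], [0, 0, 0.4, 0, 0, 0], [0, 0, 0.4, 0, 0, 0], [0, 0, 0.4, 0, 0, 0]],
  ],
)

```text
time: 10.62
tool_pos: [0.5775, -0.1209, 0.1046]
tcp_rot: [0.214, -2.612, 0.058]
wrist_force: [2.6, 1.0, 5.2]
width: 0.297
```

```bash
python3 -c "
from jig import *
blockinbed()"
```

```text
block in bed mm [ 0.1  29.43  0.42] rot err tool axes deg [ 0.08 -0.09 -0.09] F bed [-0.2  0.6  5.9] t 10.6167
```

>>> servo_tool(
  plan=[
    [[0, 0, 0.1, 0, 0, 0], [0, 0, 0.2, 0, 0, 0], [0, 0, 0.3, 0, 0, 0], [0, 0, 0.3, 0, 0, 0], [0, 0, 0.3, 0, 0, 0]],
  ],
)

```text
time: 11.03
tool_pos: [0.5776, -0.1208, 0.1046]
tcp_rot: [0.214, -2.615, 0.059]
wrist_force: [3.3, 2.7, 10.8]
width: 0.299
```

```bash
python3 -c "
from jig import *
blockinbed()
im=snap('wrist','w9.png')[0]
im=snap('side','s9.png')[0]
cv2.imwrite('pics/s9c.png',cv2.resize(im[150:310,220:380],None,fx=4,fy=4,interpolation=2))"
```

```text
block in bed mm [ 0.29 29.43  0.41] rot err tool axes deg [ 0.12 -0.27 -0.07] F bed [-2.3  2.1 11.2] t 11.0333
```

View pics/w9.png

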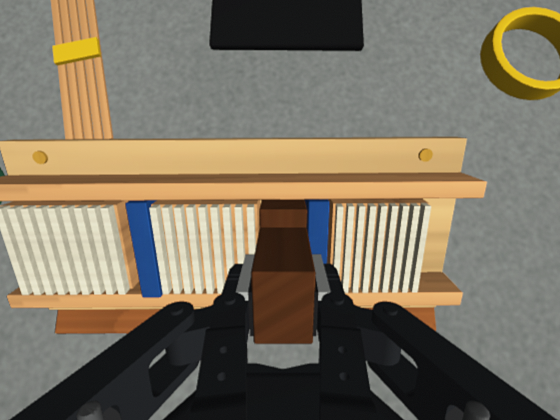

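View pics/s9c.png

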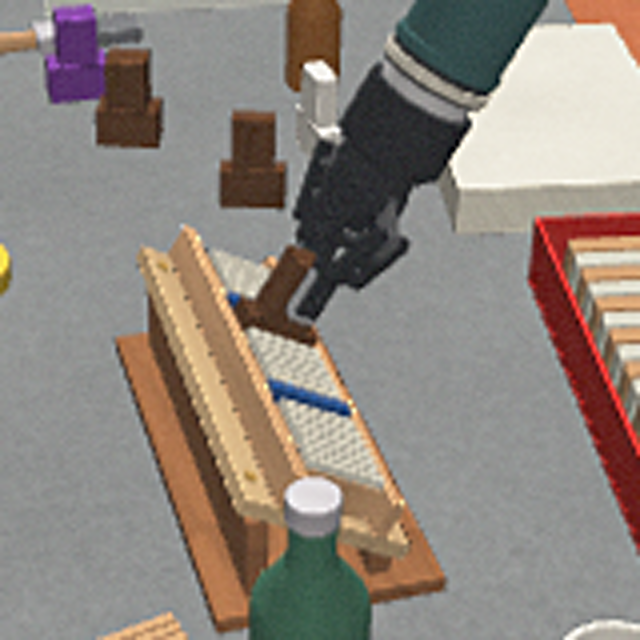

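>>> servo_tool(
  plan=[
    [[0, 0, 0, 0, 0, 0], [0, 0, 0, 0, 0, 0], [0, 0, 0, 0, 0, 0], [0, 0, 0, 0, 0, 0], [0, 0, 0, 0, 0, 0], [0, 0, 0, 0, 0, 0], [0, 0, 0, 0, 0, 0], [0, 0, 0, 0, 0, 0], [0, 0, 0, 0, 0, 0], [0, 0, 0, 0, 0, 0]],
  ],
  claw=6,
)

```text
time: 11.97
tool_pos: [0.5776, -0.1209, 0.1045]
tcp_rot: [0.214, -2.615, 0.059]
wrist_force: [-0.8, 0.4, 0.2]
width: 0.703
```

>>> servo_tool(
  plan=[
    [[0, 0, -0.5, 0, 0, 0], [0, 0, -1.5, 0, 0, 0], [0, 0, -3, 0, 0, 0], [0, 0, -5, 0, 0, 0], [0, 0, -7, 0, 0, 0], [0, 0, -9, 0, 0, 0], [0, 0, -11, 0, 0, 0], [0, 0, -12, 0, 0, 0], [0, 0, -12, 0, 0, 0], [0, 0, -12, 0, 0, 0], [0, 0, -12, 0, 0, 0]],
  ],
)

```text
time: 12.88
tool_pos: [0.6355, -0.111, 0.2077]
tcp_rot: [0.214, -2.613, 0.058]
wrist_force: [0.2, -0.2, -0.3]
width: 0.702
```

```bash
python3 -c "
from jig import *
blockinbed(); print(bot.read_state()['width'])
r=snap('wrist','w10.png'); np.savez('w10.npz',K=r[1],e=r[2],M=r[3])
im=snap('side','s10.png')[0]
cv2.imwrite('pics/s10c.png',cv2.resize(im[130:310,220:400],None,fx=3.3,fy=3.3,interpolation=2))
im=snap('scene','sc10.png')[0]"
```

```text
block in bed mm [ -0.42  29.83 119.11] rot err tool axes deg [ 0.09 -0.17 -0.09] F bed [ 0.2 -0.2 -0.2] t 12.8833
0.7019610625196484
```

View pics/w10.png

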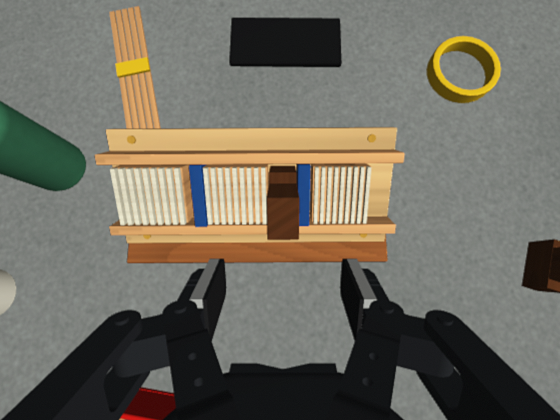

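View pics/s10c.png

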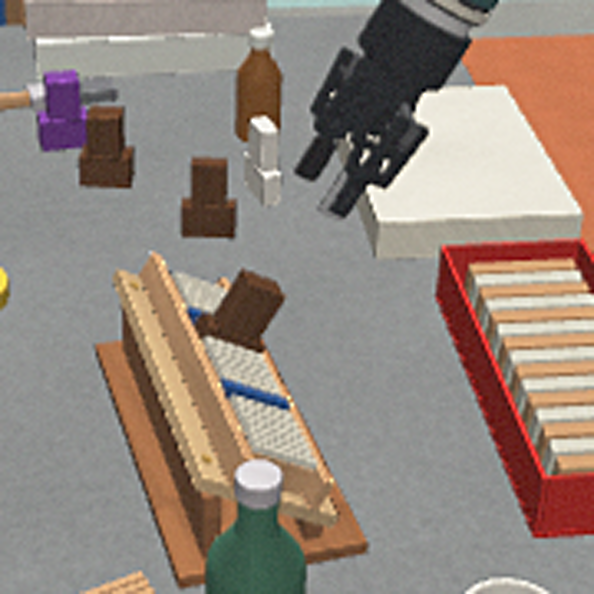

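View pics/sc10.png

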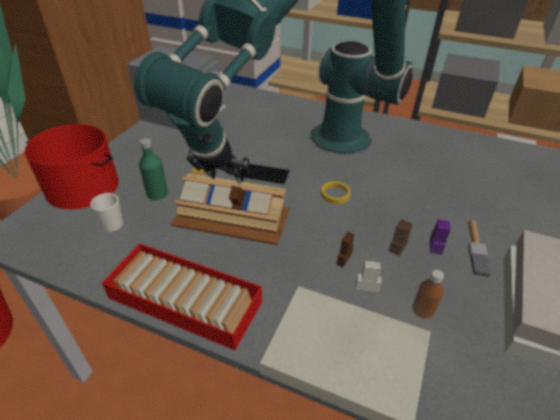

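```bash
python3 - <<'E'
from jig import *
w=np.load('w10.npz');K,e,M=w['K'],w['e'],w['M'];p=np.load('jig.npy')
im=cv2.imread('pics/w10.png')
o,Rb=bedpose(p[:4]); x0,y0,s=180,140,6
big=cv2.resize(im[y0:y0+105,x0:x0+135],None,fx=s,fy=s,interpolation=2); raw=big.copy()
def line(a,b,col):
    q=(proj(o+np.array([a,b])/1e3@Rb.T,K,e,M)-[x0,y0]+.5)*s
    cv2.line(big,tuple(int(v) for v in q[0]),tuple(int(v) for v in q[1]),col,1)
for y in(-57,-45,45,57): line((-31,y,30),(31,y,30),(0,255,0))
for x in(-31,31): line((x,-80,26),(x,80,26),(0,255,0))
yc=30.5
for wd,za,zb in((28,36,36),(18,84,84)):
    for z in{za,zb}:
        c=[(-wd,yc-13,z),(wd,yc-13,z),(wd,yc+13,z),(-wd,yc+13,z)]
        for i in range(4): line(c[i],c[(i+1)%4],(255,255,0))
cv2.imwrite('pics/w10f.png',cv2.resize(np.vstack([big]),None,fx=.95,fy=.95)); cv2.imwrite('pics/w10r.png',cv2.resize(raw,None,fx=.9,fy=.9))
E
```

```text
(no output)
```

View pics/w10f.png

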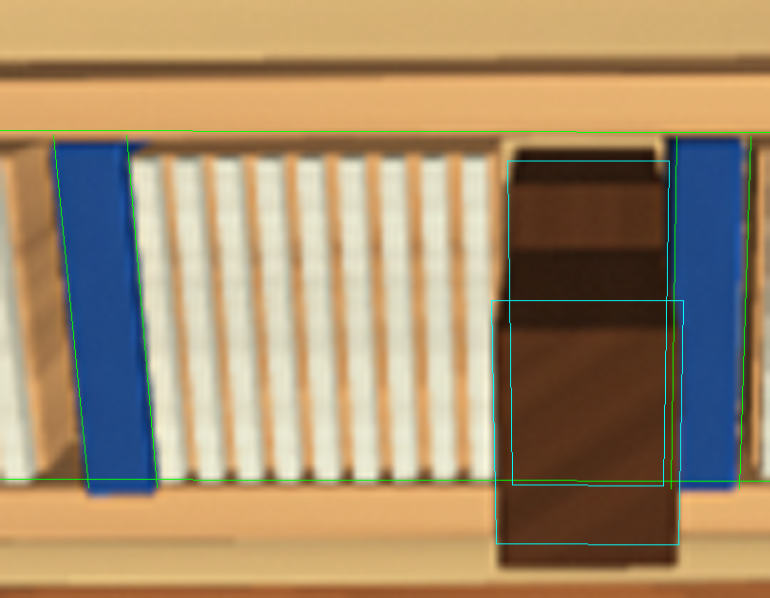

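```bash
python3 - <<'E'
from h import *
a=cv2.imread('pics/w10.png'); 
for i in range(5): b=cam('wrist')[0]
print(np.abs(a[150:250,180:320].astype(int)-b[150:250,180:320]).mean(), bot.read_state()['time'], bot.read_state()['wrist_force'])
from workcell import finish_job
print(finish_job())
E
```

```text
4.538666666666667 13.2833 [-1.12579018  0.2418285   0.60124767]
the job is handed in; nothing more can be done
None
```

The middle packing block (26 mm) is locked into the middle bay's gap, tongue outward, and the job is handed in at about 13.3 s. No verdict was reported.

- **Choice of block:** From the wrist image I compared the three forms. They measured about 65, 59 and 53 mm, so the middle bay's form is the middle length and the gap is 29 mm. One direct reading of the gap gave 30.7 mm, which is nearer 29 than 35. That calls for the 26 mm block, and the gripper closed to 25.6 mm on it. I did not try the other two blocks in the gap.
- **Insertion:** I lined it up with the gap from close wrist images and slid it in. Resistance came at about 0.4 mm above the floor, and I pressed with about 11 N before letting go.
- **After release:**
  - The block is square to the slope and centred along the trough to within about 1 mm.
  - It sits about 2.5–3 mm down the slope, probably resting on the lower rail. That is inside the 6 mm allowed.
  - The thin and thick blocks, the glue bottle and the flask all look upright, and the gripper is clear of everything.
- **Weak checks:**
  - The jig outline fitted earlier was off by about 1 mm (6–8 px in the enlarged crop) in the last image, so the final position was read relative to the rails and walls.
  - I also compared two images to check that the block was at rest. They differed by 4.5 grey levels on average, which I put down to image noise without testing it. I handed in in that same step.

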